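# Cover the treatment dishes with their matching lids

### The arm

A 6-joint arm with a two-finger parallel gripper is mounted at the origin on a cart in front of the work surface, level with it; the furniture and walls round the work are solid. World frame = base frame: x ahead of the robot, y to its left, z up, the work surface at z = 0. Lengths are in mm, angles in rad, forces in N, time in s.
With the tool pointing down it reaches from about 325 to 875 mm from the base axis. Payload 4.4 kg.
Tool frame: the origin (TCP) lies on the centre line of the jaws, within the pads' length; the fingertips stand 8 mm ahead of it and the grasp point (between the pads) lies 11 mm behind it (r.nose_length is the distance from the TCP to the fingertips, in mm); z points along the fingers, y is the line along which they close (so a half turn about z gives the same grasp; the last joint's range is limited). The gripper opens to 85 mm and grips with 20 to 120 N. Pads are 22 mm wide; open, the fingers measure 114 mm over their backs; the gripper's body (76 mm by 85 mm) begins 54 mm behind the grasp point. The pads swing forward as they close: fully open they stand 13 mm farther back than shut.
Start: joints at [1.036, 0.207, 1.542, -0, 1.393, -0.15], TCP at [215.316, 533.166, 202.782] pointing down, gripper open.
Joint ranges: [-2.73, 2.73], [-0.86, 2.22], [0.23, 2.46], [-1.11, 4.25], [0.08, 2.63], [-2.82, 2.82]. Speed limits (rad/s): [2.79, 2.79, 3.14, 3.14, 3.14, 3.14].

### API

Orientations are given as a 3x3 rotation matrix whose columns are the frame's x, y, z axes.
In Python, from bench import r gives the robot as it stands. The module is installed in compiled form; this text tells all that it offers. Calls block until the motion is done:
- r.goto(position, orientation): joint-space move of the TCP to a pose.
- r.move_l(position, orientation=None, velocity=150): straight line of the TCP; orientation=None keeps the orientation; velocity is the mean speed in mm/s.
- r.goto_joints(angles): joint-space move.
- r.release() and r.close_gripper(grip_force=None): open the fingers fully, or close them until they stop; grip_force is the grip in N (None keeps the last).
- r.dwell(seconds).
- r.ik(position, orientation): joint angles nearest the present ones, or None.
- r.sense(): the state.
- r.grab_frame(name): name is "scene" or "top" or "wrist"; returns a dict with "pixels" (384x512x3 uint8, red, green, blue), "mtx" (3x3 intrinsics, pixels), "k1" (the pictures are not rectified: a ray, as slopes to the right and down, at radius r is drawn at 1 + k1 r^2 times it, then the intrinsics apply), "R" (3x3) and "t" (3): a world point X has camera coordinates R X + t. Camera axes: x right, y down, z forward; pixel columns grow to the right and rows downward; lengths in mm; the calibration is good to about 2 mm. A picture is of the moment at which its call begins. There is no depth.
A pose or a line that the arm cannot do raises r.MotionError and nothing moves.
- r.finish_job(): hands the job in; it is judged then, once.
The state is a dict: "t": time; "joint_pos": joint angles; "qd": joint speeds; "joint_torque": joint torques, N m; "tool_pos": TCP position; "tcp_rot": TCP orientation; "force": force on the tool from outside, world axes, zero at the start; "moment": the same for the moment, N m; "gripper_width": finger opening in mm; "grasp_force": force on a finger pad.
Only numpy, scipy, OpenCV 4.12 (cv2) and the standard library are available. Lean on these libraries where they do the work, as an engineer would, in place of code of your own. Each camera call takes 0.05 s, during which the arm holds its last target. There are 200 camera calls.

### The job

Cover each of the three open steel dishes with the lid that matches it in shape and colour. Take the lids by their handles from the sloping stand and lower each one gently, without dropping or forcing it, until it sits fully home, flat on the rim all round. Leave the dishes where they stand and do not disturb anything else on the worktop.

Things in the scene. Friction and masses are not known exactly. Their poses are not given: they have to be found in the camera images.
- stand: Fixed sloping white stand, 362 mm wide (y), about 115 mm deep (x) and 95 mm high, with three bays side by side, each holding one lid. Its face slopes 35 degrees from level and looks towards -x and up. Origin: centre of its underside; z up.
- lid_square: Steel lid, square, 104 x 104 mm, plate 5 mm thick, 0.14 kg, blue handle. Starts in a bay of the stand. Origin: centre of the plate's underside, which rests on the rim; z = out of its top. The handle bar runs along x through the centre: 58 mm long, 14 mm wide (y), 17 to 33 mm above the origin. Under the plate a boss 8 mm deep, 3 mm clear of the dish's walls (6 mm at its foot).
- dish_square: Open steel dish with a blue band, square, 100 x 100 mm, 48 mm high, walls 4 mm, loose, 0.45 kg; holds a stack of gauze. Origin: centre of its underside; z up; rim at z = 48 mm. The blue lid fits it, any of the four ways round.
- lid_oblong: Steel lid, oblong, 104 mm (x) by 74 mm (y), plate 5 mm thick, 0.14 kg, green handle. Starts in a bay of the stand. Origin: centre of the plate's underside, which rests on the rim; z = out of its top. The handle bar runs along x through the centre: 58 mm long, 14 mm wide (y), 17 to 33 mm above the origin. Under the plate a boss 8 mm deep, 3 mm clear of the dish's walls (6 mm at its foot).
- dish_oblong: Open steel dish with a green band, oblong, 100 mm (x) by 70 mm (y), 48 mm high, walls 4 mm, loose, 0.45 kg; holds two small vials. Origin: centre of its underside; z up; rim at z = 48 mm. The green lid fits it, either way round (lid x along dish x).
- lid_round: Steel lid, round, 104 mm across, plate 5 mm thick, 0.14 kg, yellow handle. Starts in a bay of the stand. Origin: centre of the plate's underside, which rests on the rim; z = out of its top. The handle bar runs along x through the centre: 58 mm long, 14 mm wide (y), 17 to 33 mm above the origin. Under the plate a boss 8 mm deep, 3 mm clear of the dish's walls (6 mm at its foot).
- dish_round: Open steel dish with a yellow band, round, 100 mm across, 48 mm high, walls 4 mm, loose, 0.45 kg; holds a roll of tape. Origin: centre of its underside; z up; rim at z = 48 mm. The yellow lid fits it at any turn.
- iodine: Brown bottle with white cap, 54 mm across, 135 mm high, a bystander. Origin: centre of its underside.
- vial_d: Brown glass vial with green cap, 46 mm across, 85 mm high, a bystander. Origin: centre of its underside.
- pill_jar: Orange tablet jar with white lid, 50 mm across, 76 mm high, a bystander. Origin: centre of its underside.
- paste_pot: White pot with teal lid, 54 mm across, 28 mm high, a bystander. Origin: centre of its underside.
- clipper: Black hair clipper, 180 mm long (x), 44 mm wide, 37 mm high, a bystander. Origin: centre of its underside.
- soap: Pink pump bottle, 62 x 82 mm, 167 mm high, a bystander. Origin: centre of its underside.
- cotton_buds: Clear tub of pink cotton buds, 77 mm across, 82 mm high, a bystander. Origin: centre of its underside.
- eardrops: White bottle with green cap, 30 mm across, 78 mm high, a bystander. Origin: centre of its underside.

How it is judged (in metres and radians):
At the end, for the whole second after the job is handed in: Each lid lies at rest on the dish of its own shape and colour: centres within 8 mm, seat within 3 mm of the rim height, level within 0.05 rad, square and oblong lids turned to their dish within 0.15 rad (square any of four ways, oblong either way, round any); dishes upright (horizontal distance between lid_square and dish_square below 0.008 m and z of lid_square in the frame of dish_square between 0.045 and 0.051 m and angle between each of lid_square, dish_square, lid_oblong, dish_oblong, lid_round, dish_round's own z axis and vertical below 0.05 rad and linear speed of each of lid_square, lid_oblong, lid_round below 0.02 m/s and (angle between the x axis of lid_square and the x axis of dish_square, either way round below 0.15 rad or angle between the x axis of lid_square and the y axis of dish_square, either way round below 0.15 rad) and horizontal distance between lid_oblong and dish_oblong below 0.008 m and z of lid_oblong in the frame of dish_oblong between 0.045 and 0.051 m and angle between the x axis of lid_oblong and the x axis of dish_oblong, either way round below 0.15 rad and horizontal distance between lid_round and dish_round below 0.008 m and z of lid_round in the frame of dish_round between 0.045 and 0.051 m); the robot touches nothing.
It fails at once if a dish is shifted more than 30 mm (distance of any of dish_square, dish_oblong, dish_round from where it was at the start of the episode above 0.03 m).
It fails at once if a bystander is shifted more than 30 mm or knocked over (distance of any of iodine, vial_d, pill_jar, paste_pot, clipper, soap, cotton_buds, eardrops from where it was at the start of the episode above 0.03 m or angle between any of iodine, vial_d, pill_jar, paste_pot, clipper, soap, cotton_buds, eardrops's own z axis and vertical above 0.35 rad).
It fails at once if a lid is dropped: it moves faster than 0.5 m/s out of the fingers (a fall of more than about 13 mm) ((linear speed of lid_square above 0.5 m/s and contact force between the fingers and lid_square below 0.2 N) or (linear speed of lid_oblong above 0.5 m/s and contact force between the fingers and lid_oblong below 0.2 N) or (linear speed of lid_round above 0.5 m/s and contact force between the fingers and lid_round below 0.2 N)).
It fails at once if a lid is forced on to a dish: they press on each other with more than 50 N (contact force between any of lid_square, lid_oblong, lid_round and dish_square above 50 N or contact force between any of lid_square, lid_oblong, lid_round and dish_oblong above 50 N or contact force between any of lid_square, lid_oblong, lid_round and dish_round above 50 N).
It also fails if it takes over 72 s, if anything falls off the work surface, if the arm or the gripper's body presses on something with over 40 N, if the wrist force passes 120 N, or if a joint passes its speed limit or range.

## Working session

There is one attempt and no reset: what is moved stays moved. The work goes in short steps, each a Python script; the robot and the scene stay as the last script left them, time stands still between calls to the robot, and variables do not carry over. Pictures are saved under pics/ and viewed, at most 10 in all, crops included, and the job is handed in when it is done.

```bash
mkdir -p pics; python3 - <<'E'
from bench import r
import cv2,numpy as np
for n in ["scene","top","wrist"]:
    f=r.grab_frame(n); cv2.imwrite(f"pics/{n}0.png",f["pixels"][:,:,::-1])
    np.savez(f"pics/{n}0.npz",**f)
    print(n,f["mtx"].tolist(),f["k1"],np.round(f["R"],3).tolist(),f["t"], (-f["R"].T@f["t"]))
a=cv2.imread("pics/top0.png");b=cv2.imread("pics/scene0.png")
cv2.imwrite("pics/top0x.png",cv2.resize(a,(800,600),interpolation=cv2.INTER_CUBIC))
cv2.imwrite("pics/scene0x.png",cv2.resize(b,(800,600),interpolation=cv2.INTER_CUBIC))
print(r.sense())
E
```

```text
scene [[399.65285579266293, 0.0, 251.66492393017532], [0.0, 399.65285579266293, 193.34059202577552], [0.0, 0.0, 1.0]] 0.00587474388929103 [[-0.854, -0.52, 0.011], [-0.399, 0.641, -0.656], [0.334, -0.565, -0.755]] [473.98712013 306.86154043 888.51062961] [230.36110403 551.70094538 866.50952827]
top [[354.17305508675946, 0.0, 263.1870021728079], [0.0, 354.17305508675946, 196.9148500242458], [0.0, 0.0, 1.0]] -0.10999167533081022 [[-0.027, -1.0, 0.003], [-0.988, 0.027, -0.152], [0.152, -0.007, -0.988]] [ -36.1944111   600.1027934  1138.98194698] [ 418.54678478  -44.62589939 1217.18543847]
wrist [[336.6734407448256, 0.0, 254.38661356351648], [0.0, 336.6734407448256, 188.88180910977468], [0.0, 0.0, 1.0]] -0.0876491184294529 [[0.374, 0.927, -0.002], [0.885, -0.356, 0.299], [0.277, -0.113, -0.954]] [-573.66766916  -39.14021956  378.92698734] [144.16136726 561.06320067 372.34097037]
{'t': 0.15, 'joint_pos': array([ 1.03648660e+00,  2.07259193e-01,  1.54263678e+00,  1.38093188e-05,
        1.39349478e+00, -1.50502187e-01]), 'qd': array([ 0.00051078, -0.00294191, -0.0036592 , -0.00023279, -0.00075615,
        0.00119618]), 'joint_torque': array([-9.33422270e-04, -3.83509290e+01, -2.92034841e+01, -3.10957148e-04,
        6.70899884e-03,  9.92876778e-06]), 'tool_pos': array([214.98905756, 532.60714575, 201.8675044 ]), 'tcp_rot': array([[-9.27244566e-01,  3.74455144e-01, -9.27373353e-04],
       [ 3.74456185e-01,  9.27243330e-01, -1.54055577e-03],
       [ 2.83031723e-04, -1.77573266e-03, -9.99998383e-01]]), 'force': array([ 0.62050225, -0.03002318, -0.57208817]), 'moment': array([-0.05457158,  0.03004968, -0.05331075]), 'grasp_force': 0.0, 'gripper_width': 85.37931758903213}
```

View pics/top0x.png

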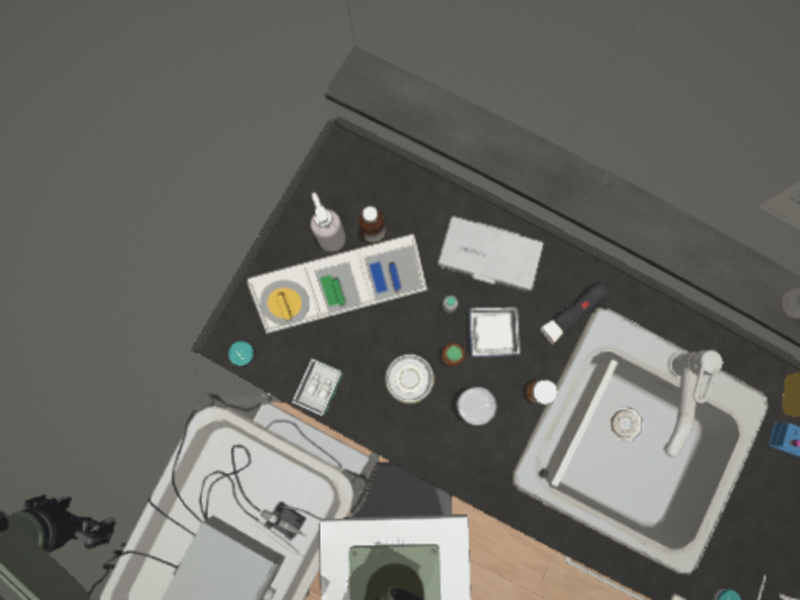

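View pics/scene0x.png

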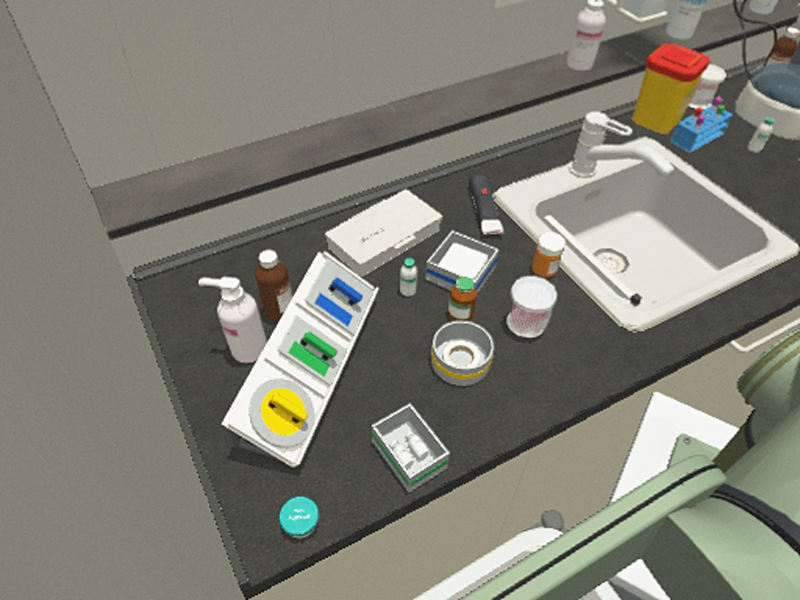

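The top view shows the stand at (250–425, 236–333) with yellow, green and blue lids from left to right. The dishes are square at (495,331), round at (410,379) and oblong at (318,387). The scene view shows the same layout, with the soap and iodine behind the stand. Next I'll get rough positions, then take wrist views.

```bash
cat > h.py <<'E'
import numpy as np,cv2
from scipy.optimize import least_squares
def load(n): 
    d=np.load(f"pics/{n}.npz"); return {k:d[k] for k in d}
def ray(f,uv):
    K=f["mtx"];p=(np.atleast_2d(uv)-K[:2,2])/np.diag(K)[:2]; q=p.copy()
    for _ in range(20): q=p/(1+f["k1"]*(q**2).sum(1,keepdims=True))
    d=np.c_[q,np.ones(len(q))]@f["R"]; return -f["R"].T@f["t"], d/np.linalg.norm(d,axis=1,keepdims=True)
def proj(f,X):
    c=np.atleast_2d(X)@f["R"].T+f["t"]; q=c[:,:2]/c[:,2:]; q=q*(1+f["k1"]*(q**2).sum(1,keepdims=True))
    return q*np.diag(f["mtx"])[:2]+f["mtx"][:2,2]
def atz(f,uv,z):
    c,d=ray(f,uv); return c+d*((z-c[2])/d[:,2:])
def tri(obs):
    A=np.zeros((3,3));b=np.zeros(3);L=[]
    for f,uv in obs:
        c,d=ray(f,uv);d=d[0];P=np.eye(3)-np.outer(d,d);A+=P;b+=P@c;L.append((c,P))
    X=np.linalg.solve(A,b); return X,[float(np.linalg.norm(P@(X-c))) for c,P in L]
def down(yaw):  # tool x axis at yaw, z down
    c,s=np.cos(yaw),np.sin(yaw); return np.array([[c,s,0],[s,-c,0],[0,0,-1.]])
def snap(r,n,cam="wrist"):
    f=r.grab_frame(cam);np.savez(f"pics/{n}.npz",**f);cv2.imwrite(f"pics/{n}.png",f["pixels"][:,:,::-1]);return f
def crop(n,out,x0,y0,x1,y1,s):
    im=cv2.imread(f"pics/{n}.png")[y0:y1,x0:x1];cv2.imwrite(f"pics/{out}.png",cv2.resize(im,None,fx=s,fy=s,interpolation=cv2.INTER_CUBIC))
E
python3 - <<'E'
from h import *; from bench import r
f=load("top0");s=1/1.5625
for n,uv,z in [("sq",(495,331),48),("rd",(410,379),48),("ob",(318,387),48),("Ly",(286,304),70),("Lg",(331,290),70),("Lb",(390,276),70),("c1",(248,280),90),("c2",(413,236),90),("c3",(427,290),10),("c4",(267,333),10)]:
    print(n,atz(f,np.array(uv)*s,z).round())
q0=r.sense()["joint_pos"]
for p in [(520,110,300),(470,60,300),(470,200,300)]:
  for y in np.arange(-3,3.2,.5):
    q=r.ik(p,down(y)); print(p,y,None if q is None else np.round(q,2))
E
```

```text
sq [[ 544. -230.   48.]]
rd [[447. -46.  48.]]
ob [[435. 148.  48.]]
Ly [[610. 212.  70.]]
Lg [[638. 116.  70.]]
Lb [[664.  -9.  70.]]
c1 [[660. 288.  90.]]
c2 [[745. -60.  90.]]
c3 [[643. -89.  10.]]
c4 [[557. 267.  10.]]
(520, 110, 300) -3.0 [ 0.05  0.05  1.51 -0.    1.57 -1.67]
(520, 110, 300) -2.5 [ 0.05  0.05  1.51 -0.    1.57 -2.17]
(520, 110, 300) -2.0 [ 0.05  0.05  1.51 -0.    1.57 -2.67]
(520, 110, 300) -1.5 None
(520, 110, 300) -1.0 [ 0.05  0.05  1.51 -0.    1.57  2.62]
(520, 110, 300) -0.5 [ 0.05  0.05  1.51 -0.    1.57  2.12]
(520, 110, 300) 0.0 [ 0.05  0.05  1.51 -0.    1.57  1.62]
(520, 110, 300) 0.5 [ 0.05  0.05  1.51 -0.    1.57  1.12]
(520, 110, 300) 1.0 [ 0.05  0.05  1.51 -0.    1.57  0.62]
(520, 110, 300) 1.5 [ 0.05  0.05  1.51 -0.    1.57  0.12]
(520, 110, 300) 2.0 [ 0.05  0.05  1.51 -0.    1.57 -0.38]
(520, 110, 300) 2.5 [ 0.05  0.05  1.51 -0.    1.57 -0.88]
(520, 110, 300) 3.0 [ 0.05  0.05  1.51 -0.    1.57 -1.38]
(470, 60, 300) -3.0 [-0.06 -0.08  1.64 -0.    1.58 -1.77]
(470, 60, 300) -2.5 [-0.06 -0.08  1.64 -0.    1.58 -2.27]
(470, 60, 300) -2.0 [-0.06 -0.08  
[... 590 characters left out ...]
3  0.01  1.56 -0.    1.57 -1.48]
(470, 200, 300) -2.5 [ 0.23  0.01  1.56 -0.    1.57 -1.98]
(470, 200, 300) -2.0 [ 0.23  0.01  1.56 -0.    1.57 -2.48]
(470, 200, 300) -1.5 None
(470, 200, 300) -1.0 [ 0.23  0.01  1.56 -0.    1.57  2.8 ]
(470, 200, 300) -0.5 [ 0.23  0.01  1.56 -0.    1.57  2.3 ]
(470, 200, 300) 0.0 [ 0.23  0.01  1.56 -0.    1.57  1.8 ]
(470, 200, 300) 0.5 [ 0.23  0.01  1.56 -0.    1.57  1.3 ]
(470, 200, 300) 1.0 [ 0.23  0.01  1.56 -0.    1.57  0.8 ]
(470, 200, 300) 1.5 [ 0.23  0.01  1.56 -0.    1.57  0.3 ]
(470, 200, 300) 2.0 [ 0.23  0.01  1.56 -0.    1.57 -0.2 ]
(470, 200, 300) 2.5 [ 0.23  0.01  1.56 -0.    1.57 -0.7 ]
(470, 200, 300) 3.0 [ 0.23  0.01  1.56 -0.    1.57 -1.2 ]
```

```bash
python3 - <<'E'
from h import *; from bench import r
for n,p in [("A",(520,170,260)),("B",(520,20,260)),("C",(480,-120,260))]:
    r.goto(p,down(-3.0)); snap(r,n)
print(r.sense()["t"])
crop("A","Ax",0,0,512,384,1.5625);crop("B","Bx",0,0,512,384,1.5625)
E
```

```text
3.325
```

View pics/Ax.png

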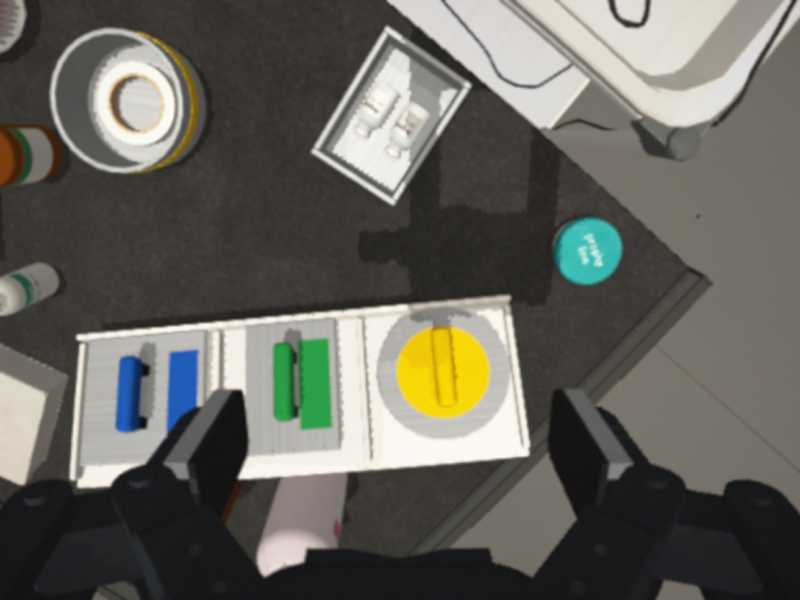

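View pics/Bx.png

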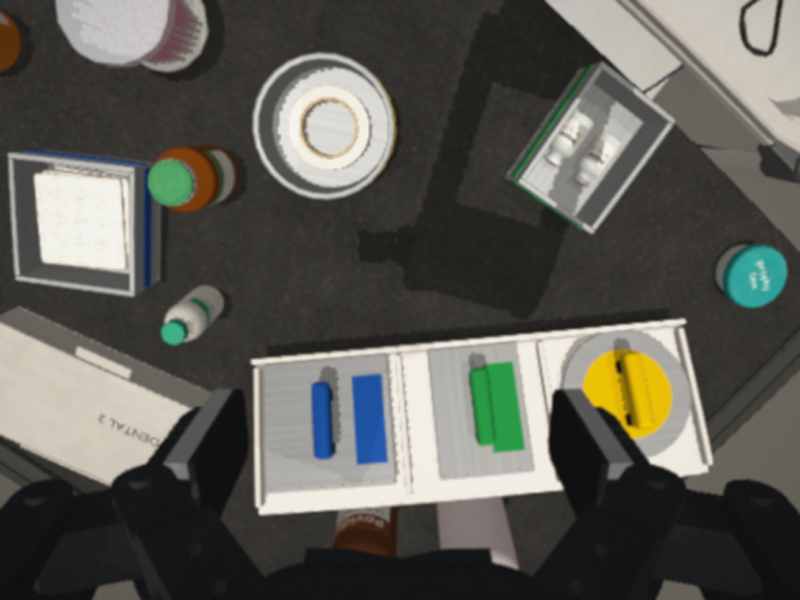

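In A the bars run down-slope: blue (131,357)–(128,431), green (284,345)–(284,420), yellow (441,327)–(447,405). In B they are blue (321,383)–(324,458), green (480,368)–(485,444), yellow (628,352)–(640,430). All three dishes are clear in B. I'll enlarge both views to measure more precisely.

```bash
python3 - <<'E'
from h import *
A=cv2.imread("pics/A.png");B=cv2.imread("pics/B.png")
z=lambda im,x,y,w,h,s:cv2.resize(im[y:y+h,x:x+w],None,fx=s,fy=s,interpolation=cv2.INTER_CUBIC)
cv2.imwrite("pics/stand.png",np.vstack([z(A,45,188,300,112,2.65),z(B,155,202,300,112,2.65)]))
C=cv2.imread("pics/C.png")
# dishes: B all top strip; A round/oblong ; C
cv2.imwrite("pics/dish.png",np.vstack([z(B,0,30,440,165,1.8),z(C,0,0,440,165,1.8)]))
E
```

```text
(no output)
```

View pics/stand.png

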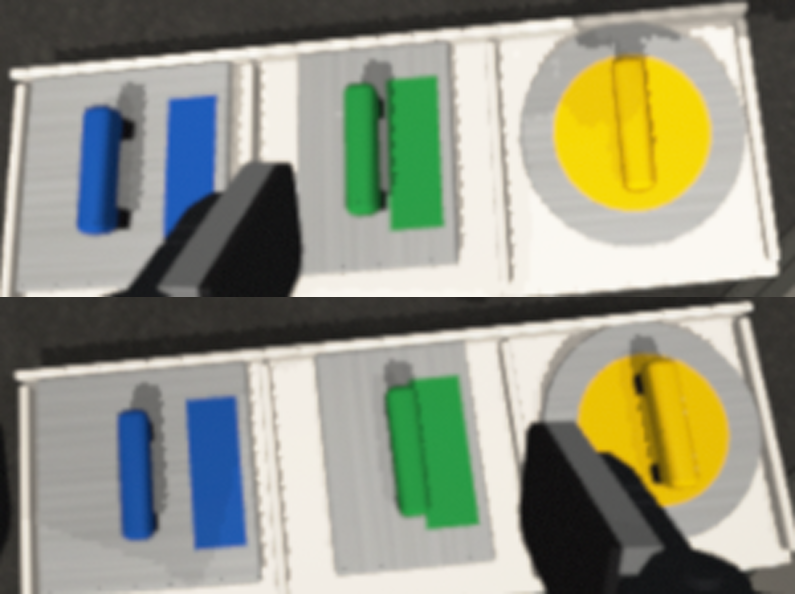

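View pics/dish.png

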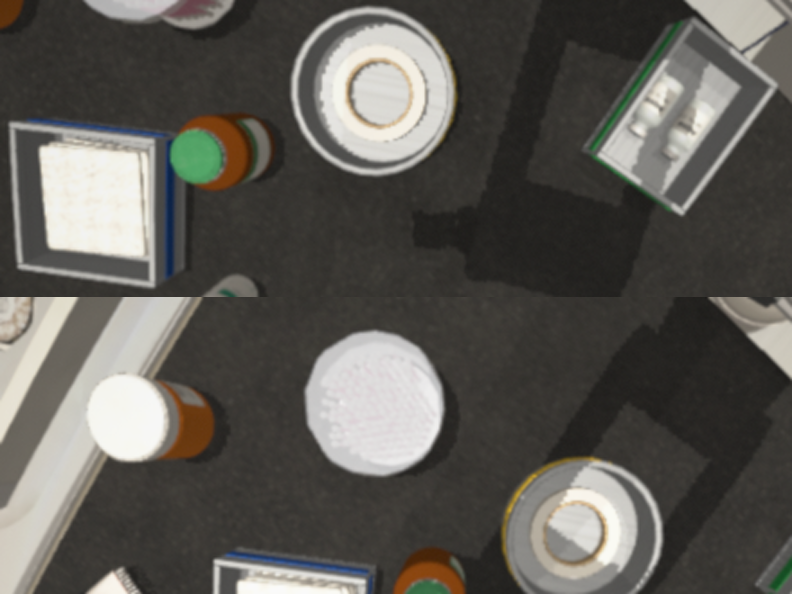

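Stand crop: all bars and plate edges are clear, and I've read the pixels for a model fit. In the dish crop the rim is hard to tell from the outer wall at this slant, so I'll photograph each dish from straight above and fit the lids at the same time.

```bash
cat > lids.py <<'E'
from h import *
from scipy.spatial.transform import Rotation as Ro
A,B=load("A"),load("B")
a=lambda x,y:np.array([x,y])/2.65+[45,188]
b=lambda x,y:np.array([x,y])/2.65+[155,202]
H=lambda s:(29*s,0,25)
obs={"square":[(A,a(101,106),H(-1)),(A,a(96,235),H(1)),(A,a(32,78),(-52,-52,5)),(A,a(229,62),(-52,52,5)),
 (B,b(135,113),H(-1)),(B,b(141,242),H(1)),(B,b(37,83),(-52,-52,5)),(B,b(247,67),(-52,52,5)),(B,b(262,283),(52,52,5))],
"oblong":[(A,a(362,83),H(-1)),(A,a(362,215),H(1)),(A,a(299,56),(-52,-37,5)),(A,a(450,42),(-52,37,5)),(A,a(459,263),(52,37,5)),(A,a(303,272),(52,-37,5)),
 (B,b(402,89),H(-1)),(B,b(412,217),H(1)),(B,b(316,58),(-52,-37,5)),(B,b(464,46),(-52,37,5)),(B,b(495,262),(52,37,5)),(B,b(337,277),(52,-37,5))],
"round":[(A,a(629,57),H(-1)),(A,a(640,192),H(1)),(A,a(632,133),(0,0,5)),(B,b(661,65),H(-1)),(B,b(682,190),H(1)),(B,b(652,132),(0,0,5))]}
def fit(o,x0,prior=3.):
    def fn(x):
        R=Ro.from_rotvec(x[3:]).as_matrix(); e=[proj(f,R@np.array(p)+x[:3])[0]-uv for f,uv,p in o]
        return np.concatenate(e)
    s=least_squares(fn,x0,loss="soft_l1"); return s.x,fn(s.x)
G={"square":(664,-9,50),"oblong":(638,116,50),"round":(610,212,50)}
R0=Ro.from_euler("ZY",[.24,-np.radians(35)])
poses={}
for n,o in obs.items():
    x,e=fit(o,np.r_[G[n],R0.as_rotvec()]); R=Ro.from_rotvec(x[3:]).as_matrix()
    poses[n]=(x[:3],R)
if __name__=="__main__":
  for n,(p,R) in poses.items():
    o=obs[n];x=np.r_[p,Ro.from_matrix(R).as_rotvec()]
    e=np.array([proj(f,R@np.array(q)+p)[0]-uv for f,uv,q in o])
    print(n,p.round(1),"n",R[:,2].round(3),"tilt",np.degrees(np.arccos(R[2,2])).round(1),"x",R[:,0].round(3));print(e.round(1).tolist())
E
python3 lids.py; python3 - <<'E'
from h import *; from bench import r
ims=[]
for n,p in [("Dsq",(620,-219)),("Drd",(523,-35)),("Dob",(511,159))]:
    r.goto((*p,215),down(-3.0)); f=snap(r,n)
    c=proj(f,[p[0]-76,p[1]-11,48])[0].astype(int); x0,y0=np.clip(c-65,0,None); print(n,x0,y0)
    ims.append(cv2.resize(cv2.imread(f"pics/{n}.png")[y0:y0+130,x0:x0+130],(520,520),interpolation=cv2.INTER_CUBIC) )
    ims[-1]=cv2.resize(ims[-1],(400,400))
    while 0: pass
h=[cv2.copyMakeBorder(i,0,400-i.shape[0],0,400-i.shape[1],0) for i in ims]
cv2.imwrite("pics/d3.png",cv2.resize(np.hstack(h[:2]),(800,400)));cv2.imwrite("pics/d3b.png",h[2])
print(r.sense()["t"])
E
```

```text
square [675.4 -13.6  58.3] n [-0.581 -0.137  0.802] tilt 36.7 x [0.779 0.192 0.597]
[[1.4, 0.2], [-0.1, -0.3], [-0.1, 0.1], [0.8, -0.5], [-0.3, 0.1], [-0.6, 0.4], [-0.4, -0.2], [-0.4, -1.1], [0.4, 1.6]]
oblong [648.2 105.6  53.2] n [-0.562 -0.179  0.808] tilt 36.1 x [0.786 0.188 0.589]
[[0.5, 0.6], [1.1, -0.4], [1.0, -0.4], [0.1, -0.7], [0.3, 0.1], [-1.1, 1.1], [-2.0, 0.0], [0.0, 0.2], [-0.8, -0.2], [0.2, -1.3], [0.4, 0.5], [-0.8, 0.2]]
round [617.5 219.7  58.1] n [-0.578 -0.085  0.812] tilt 35.8 x [0.795 0.163 0.584]
[[0.4, 0.8], [-0.0, -0.2], [-0.3, -0.4], [-0.4, -0.8], [0.1, 0.6], [0.3, 0.1]]
Dsq 187 18
Drd 190 17
Dob 191 18
5.8583
```

View pics/d3.png

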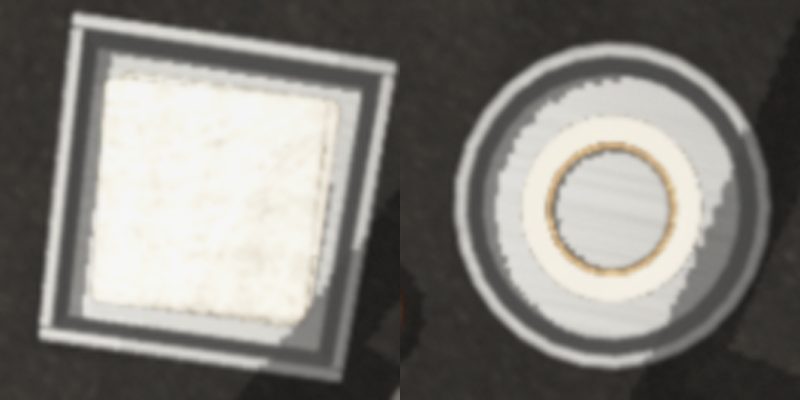

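View pics/d3b.png

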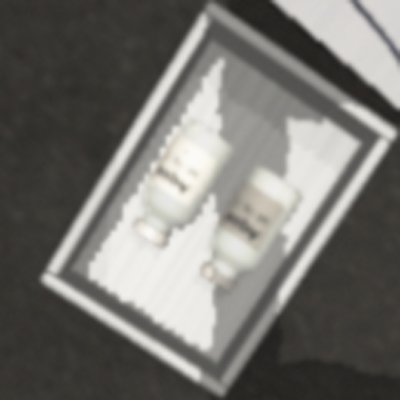

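Straight-above crops (400 px scale):
- **Square rim corners:** (73,13), (396,65), (340,380), (40,339).
- **Round rim extremes:** (55,200), (370,208), (215,42), (212,368).
- **Oblong rim corners:** (210,3), (398,133), (223,396), (42,279).

Next I'll fit the dishes and constrain the lids to the slope.

```bash
cat > est.py <<'E'
from lids import *
import json
s=130/400
def P(o,l): return np.array(l,float)*s+o
def dish(n,o,l,loc,x0):
    f=load(n);uv=P(o,l)
    def fn(x):
        c,si=np.cos(x[2]),np.sin(x[2]);L=np.array(loc)@np.array([[c,si],[-si,c]])+x[:2]
        return (proj(f,np.c_[L,np.full(len(L),x[3])])-uv).ravel()
    r_=least_squares(fn,x0);return r_.x,fn(r_.x)
def circ(n,o,l,x0):
    f=load(n);uv=P(o,l)
    def fn(x): return np.linalg.norm(atz(f,uv,x[2])[:,:2]-x[:2],axis=1)-50
    r_=least_squares(fn,x0);return r_.x,fn(r_.x)
q=lambda a,b:[(-a,-b),(-a,b),(a,b),(a,-b)]
# image: up=-x,right=+y
D={}
D["square"]=dish("Dsq",(187,18),[(73,13),(396,65),(340,380),(40,339)],q(50,50),[544,-230,.0,48])
D["oblong"]=dish("Dob",(191,18),[(210,3),(398,133),(223,396),(42,279)],[(-50,-35),(-50,35),(50,35),(50,-35)],[435,148,-.7,48])
D["round"]=circ("Drd",(190,17),[(55,200),(370,208),(215,42),(212,368)],[447,-46,48])
# lids with common stand yaw, tilt 35
names=list(obs)
def RR(psi,sp): return Ro.from_euler("ZYZ",[psi,-np.radians(35),sp]).as_matrix()
def fn(x):
    e=[]
    for i,n in enumerate(names):
        p=x[1+4*i:4+4*i];R=RR(x[0],x[4+4*i]); e+=[proj(f,R@np.array(k)+p)[0]-uv for f,uv,k in obs[n]]
    return np.concatenate(e)
S=least_squares(fn,np.r_[.24,np.concatenate([np.r_[poses[n][0],0] for n in names])],loss="soft_l1");x=S.x
Lid={n:(x[1+4*i:4+4*i],RR(x[0],x[4+4*i]),x[4+4*i]) for i,n in enumerate(names)}
if __name__=="__main__":
    for k,v in D.items(): print(k,v[0].round(2),v[1].round(1))
    print("psi",x[0],"rms",np.sqrt(np.mean(fn(x)**2)))
    for n,(p,R,sp) in Lid.items(): print(n,p.round(1),"spin",sp.round(3), "slope coord",(RR(x[0],0).T@p).round(1))
    json.dump({"dish":{k:list(v[0]) for k,v in D.items()},"lid":{n:[list(p),R.tolist()] for n,(p,R,_) in Lid.items()}},open("est.json","w"))
E
python3 est.py; python3 - <<'E'
import json,numpy as np
from bench import r
from h import *
E=json.load(open("est.json"))
for n,(p,R) in E["lid"].items():
  p=np.array(p);R=np.array(R)
  for s in (1,-1):
    T=np.c_[s*R[:,0],-s*R[:,1],-R[:,2]]
    for h in (16,96):
      q=r.ik(p+h*R[:,2],T); print(n,s,h,None if q is None else q.round(2))
    d=E["dish"][n]; yaw=d[2] if len(d)==4 else 0.24
    for k in np.arange(4)*np.pi/2:
      q=r.ik((d[0],d[1],64),down(yaw+k)); print("   place",n,round(yaw+k,2),None if q is None else q.round(2))
E
```

```text
square [ 543.93 -226.82    0.     44.56] [ 0.2  0.4 -0.  -0.4  0.   0.3 -0.2 -0.3]
oblong [ 4.3609e+02  1.5362e+02 -4.3000e-01  4.2920e+01] [ 0.3 -0.2 -0.2 -0.  -0.2 -0.1  0.1  0.4]
round [449.12 -42.23  46.66] [-0.1 -0.1  0.1  0.1]
psi 0.2545010903928471 rms 0.713386820331759
square [675.4 -13.5  57.5] spin -0.013 slope coord [ 565.6 -183.1 -325.8]
oblong [648.2 105.4  53. ] spin -0.015 slope coord [ 566.   -61.2 -331.6]
round [617.  220.7  58.1] spin -0.039 slope coord [ 568.    58.3 -326.7]
square 1 16 [-0.32  0.27  1.92  0.68  0.52  0.48]
square 1 96 [-0.38  0.07  1.99  0.59  0.65  0.56]
   place square 0.0 [-0.54  0.38  1.62 -0.    1.13  1.03]
   place square 1.57 [-0.54  0.38  1.62 -0.    1.13 -0.54]
   place square 3.14 [-0.54  0.38  1.62 -0.    1.13 -2.11]
   place square 4.71 [-0.54  0.38  1.62 -0.    1.13  2.6 ]
square -1 16 [-0.32  0.27  1.92  0.68  0.52 -2.66]
square -1 96 [-0.38  0.07  1.99  0.59  0.65 -2.58]
   place square 0.0 [-0.54  0.38  1.62 -0.    1.13  1.03]
   place square 1.57 [-0.54  0.38  1.62 -0.    1.13 -0.54]
   place square 3.14 [-0.54  0.38  1.62 -0.    
[... 702 characters left out ...]
g 4.28 [ 0.15  0.14  1.94 -0.    1.06 -2.56]
round 1 16 [0.19 0.21 2.   0.11 0.32 1.45]
round 1 96 [ 0.18 -0.    2.06  0.09  0.47  1.47]
   place round 0.24 [-0.29  0.12  1.96 -0.    1.06  1.04]
   place round 1.81 [-0.29  0.12  1.96 -0.    1.06 -0.53]
   place round 3.38 [-0.29  0.12  1.96 -0.    1.06 -2.1 ]
   place round 4.95 [-0.29  0.12  1.96 -0.    1.06  2.62]
round -1 16 [ 0.19  0.21  2.    0.11  0.32 -1.69]
round -1 96 [ 0.18 -0.    2.06  0.09  0.47 -1.67]
   place round 0.24 [-0.29  0.12  1.96 -0.    1.06  1.04]
   place round 1.81 [-0.29  0.12  1.96 -0.    1.06 -0.53]
   place round 3.38 [-0.29  0.12  1.96 -0.    1.06 -2.1 ]
   place round 4.95 [-0.29  0.12  1.96 -0.    1.06  2.62]
```

```bash
cat >> est.py <<'E'
# coplanar refit: common slope x,z
def unpack(x):
    F=RR(x[0],0); return {n:(F@np.array([x[1],x[3+2*i],x[2]]),RR(x[0],x[4+2*i])) for i,n in enumerate(names)}
def fn2(x): 
    U=unpack(x); return np.concatenate([proj(f,U[n][1]@np.array(k)+U[n][0])[0]-uv for n in names for f,uv,k in obs[n]])
S2=least_squares(fn2,[.2545,566,-327,-183,0,-61,0,58,0],loss="soft_l1")
if __name__=="__main__":
    print("coplanar",S2.x.round(3),"rms",np.sqrt(np.mean(S2.fun**2)))
    U=unpack(S2.x)
    for n in U: print(n,U[n][0].round(1))
    json.dump({"dish":{k:list(v[0]) for k,v in D.items()},"lid":{n:[list(p),R.tolist()] for n,(p,R) in U.items()}},open("est.json","w"))
E
python3 est.py | tail -4
cat > act.py <<'E'
import json,numpy as np
from bench import r
from h import *
E=json.load(open("est.json")); HT=18
def pick(n):
    p,R=map(np.array,E["lid"][n]); T=np.c_[-R[:,0],R[:,1],-R[:,2]]; N=R[:,2]
    r.goto(p+90*N,T); r.move_l(p+HT*N,velocity=100); s=r.sense(); print("at",s["tool_pos"]-(p+HT*N),s["force"].round(1))
    r.close_gripper(50); s=r.sense(); print("w",s["gripper_width"],s["grasp_force"],s["force"].round(1),"F along n",s["force"]@N)
def lift(n):
    p,R=map(np.array,E["lid"][n]); N=R[:,2]
    r.move_l(p+50*N,velocity=80); r.move_l(p+60*N+[0,0,80],velocity=200)
    s=r.sense();print("lift w",s["gripper_width"],s["grasp_force"],s["force"].round(1),s["t"])
def hover(n,yaw,z=130):
    d=E["dish"][n]; r.goto((d[0],d[1],z),down(yaw)); r.dwell(.3)
    s=r.sense();print("hover",s["tool_pos"].round(1),s["force"].round(1),s["gripper_width"],s["t"])
E
python3 - <<'E'
from act import *
pick("square"); print(r.sense()["t"])
E
```

```text
-5.33910e+01 -8.00000e-03  6.63500e+01 -2.70000e-02] rms 0.7766458068550831
square [676.4 -14.   55.6]
oblong [646.9 105.1  55.6]
round [618.1 221.4  55.6]
at [0.29964817 0.28511718 0.4417389 ] [-0.  -0.4 -0.1]
w -0.1165406139744663 0.0 [-0.7 -0.9 -0.3] F along n 0.2943542012793853
8.45
```

The fingers closed to 0 mm, so the grasp missed. Looking before I move.

```bash
python3 - <<'E'
from h import *; from bench import r
f=snap(r,"P1"); g=snap(r,"P1s","scene")
im=cv2.imread("pics/P1.png"); sc=cv2.imread("pics/P1s.png")[140:320,120:270]
cv2.imwrite("pics/P1x.png",np.hstack([cv2.resize(im,(480,360)),cv2.resize(sc,(300,360))]))
s=r.sense(); print(s["tool_pos"],s["tcp_rot"].round(3).tolist())
tip=s["tool_pos"]+8*s["tcp_rot"][:,2]; print("tip px (480 scale)",proj(f,tip)*480/512, "scene crop", (proj(g,tip)-[120,140])*2)
E
```

```text
[666.33617924 -16.45750959  70.29797304] [[-0.796, -0.238, 0.557], [-0.194, 0.971, 0.138], [-0.573, 0.001, -0.819]]
tip px (480 scale) [[239.08240917 209.22864845]] scene crop [[196.1137189   97.58382057]]
```

View pics/P1x.png

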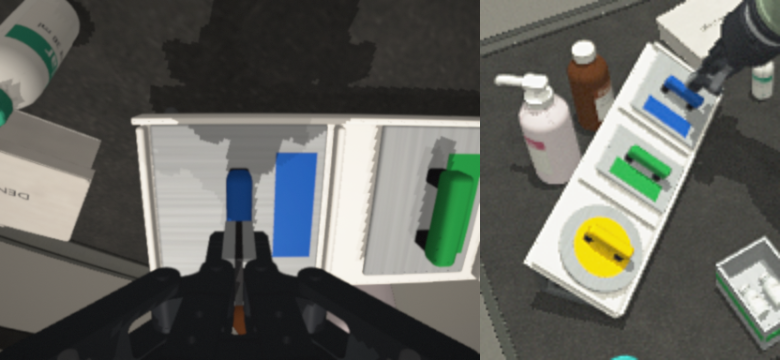

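The fingers closed above the blue bar: wrist view tips at (240,220), bar from y≈170 down, plate corners at (150,122) and (325,122). I'll check the lid pose against all views numerically.

```bash
python3 - <<'E'
from lids import *; import json
E=json.load(open("est.json")); p,R=map(np.array,E["lid"]["square"])
pts={"bar-":(-29,0,25),"bar+":(29,0,25),"TL":(-52,-52,5),"TR":(-52,52,5),"BR":(52,52,5)}
fs={"P1":(load("P1"),480/512),"scene0":(load("scene0"),1.5625),"top0":(load("top0"),1.5625)}
for k,(f,s) in fs.items():
    print(k,{n:(proj(f,R@np.array(v)+p)[0]*s).round(0).tolist() for n,v in pts.items()})
# triangulate bar centre: scene0+top0
sc,tp=fs["scene0"][0],fs["top0"][0]
print(tri([(sc,np.array((346,290))/1.5625),(tp,np.array((394,276))/1.5625)]), "est",p+25*R[:,2])
# round lid, dish square centre
pr=np.array(E["lid"]["round"][0]);Rr=np.array(E["lid"]["round"][1])
print(tri([(sc,np.array((288,409))/1.5625),(tp,np.array((286,305))/1.5625)]),"est",pr+25*Rr[:,2])
d=E["dish"]
for n,a,b in [("square",(462,262),(495,331)),("round",(462,350),(410,379))]: print(n,tri([(sc,np.array(a)/1.5625),(tp,np.array(b)/1.5625)]),d[n])
# wrist camera vs tool: optical pose in tool frame at each view
E
```

```text
P1 {'bar-': [239.0, 171.0], 'bar+': [239.0, 264.0], 'TL': [150.0, 124.0], 'TR': [328.0, 124.0], 'BR': [315.0, 276.0]}
scene0 {'bar-': [359.0, 301.0], 'bar+': [331.0, 281.0], 'TL': [373.0, 292.0], 'TR': [353.0, 335.0], 'BR': [303.0, 301.0]}
top0 {'bar-': [397.0, 288.0], 'bar+': [391.0, 264.0], 'TL': [421.0, 288.0], 'TR': [375.0, 300.0], 'BR': [363.0, 257.0]}
(array([661.49363683, -18.17677869,  79.49181697]), [0.5271640389995776, 0.5271640389996876]) est [662.47570073 -17.44107995  76.11174124]
(array([608.64682044, 212.62533567,  64.94031595]), [0.2684142217333966, 0.2684142217335278]) est [604.20652415 217.93100576  76.11174124]
square (array([ 545.44872635, -233.46424997,   24.34243096]), [0.6299682995056208, 0.629968299505932]) [543.9336719485214, -226.82301468022197, 0.001285516149369825, 44.56279328614782]
round (array([448.14053387, -45.61840566,  28.85333633]), [0.5090814760448478, 0.5090814760448901]) [449.11617033346323, -42.22906815795885, 46.65735283062172]
```

```bash
python3 - <<'E'
from h import *; from bench import r
f=load("P1");g=load("P1s");s=r.sense(); print(r.nose_length,s["tool_pos"],s["gripper_width"])
for k in (8,0,-8,-16,-24,-32): 
    t=s["tool_pos"]+k*s["tcp_rot"][:,2]; print(k,(proj(f,t)*480/512).round(0),((proj(g,t)-[120,140])*2).round(0))
E
```

```text
8.0 [666.33617924 -16.45750959  70.29797304] -0.11579549073242074
8 [[239. 209.]] [[196.  98.]]
0 [[239. 215.]] [[199.  95.]]
-8 [[239. 220.]] [[202.  93.]]
-16 [[239. 227.]] [[205.  90.]]
-24 [[239. 234.]] [[208.  88.]]
-32 [[239. 241.]] [[211.  85.]]
```

```bash
python3 - <<'E'
from h import *; from bench import r
a=cv2.imread("pics/scene0.png").astype(int);b=cv2.imread("pics/P1s.png").astype(int);g=load("P1s");s=r.sense()
d=(np.abs(a-b).max(2)>40)&(b.max(2)<110)
for k in range(16,-70,-6):
    u,v=proj(g,s["tool_pos"]+k*s["tcp_rot"][:,2])[0].round().astype(int); print(k,(u,v),b[v,u],d[v-1:v+2,u-1:u+2].sum())
sub=d[165:200,205:250]; print("\n".join("".join("#" if x else "." for x in row) for row in sub))
w=cv2.imread("pics/P1.png")
for v in range(180,300,6): print(v,w[v,240:272:3].tolist() if v%12==0 else "",end="\n" if v%12==0 else "")
E
```

```text
16 (np.int64(217), np.int64(190)) [142 147 144] 0
10 (np.int64(218), np.int64(189)) [124 129 126] 0
4 (np.int64(219), np.int64(188)) [140 132 120] 0
-2 (np.int64(220), np.int64(187)) [111  61  27] 0
-8 (np.int64(221), np.int64(186)) [131  69  15] 0
-14 (np.int64(222), np.int64(185)) [142  78  34] 0
-20 (np.int64(223), np.int64(184)) [140  86  51] 3
-26 (np.int64(224), np.int64(183)) [50 48 44] 8
-32 (np.int64(226), np.int64(182)) [43 37 34] 9
-38 (np.int64(227), np.int64(182)) [44 39 35] 9
-44 (np.int64(228), np.int64(181)) [53 52 48] 9
-50 (np.int64(229), np.int64(180)) [56 53 50] 9
-56 (np.int64(230), np.int64(179)) [53 53 49] 9
-62 (np.int64(232), np.int64(178)) [57 54 54] 5
-68 (np.int64(233), np.int64(176)) [50 52 48] 5
..............................###############
..............................###############
..............................##############.
............................##############...
...........................#############.....
..........................############.......
..........................###########........
..........................#########........
[... 2264 characters left out ...]
 88, 89], [165, 171, 172]]
246 252 [[88, 88, 89], [87, 88, 88], [87, 89, 88], [87, 88, 87], [22, 22, 22], [19, 18, 20], [50, 50, 50], [87, 88, 88], [88, 88, 88], [87, 88, 88], [76, 76, 77]]
258 264 [[88, 88, 88], [87, 88, 88], [87, 88, 88], [82, 83, 83], [19, 19, 19], [20, 19, 22], [43, 43, 43], [86, 87, 88], [87, 88, 89], [87, 89, 88], [85, 87, 87]]
270 276 [[90, 90, 91], [110, 111, 111], [113, 114, 115], [104, 105, 106], [32, 32, 34], [45, 45, 47], [56, 57, 58], [113, 115, 116], [111, 114, 114], [100, 102, 102], [75, 75, 75]]
282 288 [[24, 21, 20], [25, 22, 22], [24, 22, 21], [25, 24, 23], [34, 32, 34], [46, 45, 48], [50, 50, 52], [24, 23, 22], [26, 24, 22], [24, 22, 22], [24, 23, 22]]
294
```

```bash
python3 - <<'E'
from h import *; from bench import r
f=load("A"); 
R=down(-3.0);p=np.array([520,170,260.])
for k in (8,-5,-10,-20,-30,-40): print(k,[(proj(f,p+R@[x,y,k])*1.5625).round(0).tolist() for x in (11,-11) for y in (-43,43)])
f=load("P1");s=r.sense()
for k in (8,0,-8,-16,-24,-32): print(k,[(proj(f,s["tool_pos"]+s["tcp_rot"]@[x,0,k])).round(0).tolist() for x in (11,-11)])
E
```

```text
8 [[[278.0, 321.0]], [[515.0, 321.0]], [[282.0, 376.0]], [[511.0, 376.0]]]
-5 [[[270.0, 334.0]], [[523.0, 334.0]], [[274.0, 392.0]], [[518.0, 392.0]]]
-10 [[[266.0, 339.0]], [[526.0, 340.0]], [[271.0, 399.0]], [[521.0, 399.0]]]
-20 [[[259.0, 352.0]], [[534.0, 352.0]], [[264.0, 414.0]], [[528.0, 414.0]]]
-30 [[[250.0, 365.0]], [[542.0, 365.0]], [[257.0, 430.0]], [[536.0, 430.0]]]
-40 [[[241.0, 380.0]], [[551.0, 381.0]], [[248.0, 449.0]], [[544.0, 449.0]]]
8 [[[255.0, 205.0]], [[255.0, 240.0]]]
0 [[[255.0, 210.0]], [[255.0, 247.0]]]
-8 [[[255.0, 216.0]], [[255.0, 254.0]]]
-16 [[[255.0, 222.0]], [[255.0, 261.0]]]
-24 [[[255.0, 229.0]], [[255.0, 269.0]]]
-32 [[[255.0, 236.0]], [[255.0, 278.0]]]
```

The lid estimate holds in all views, but in both the wrist and scene images the real fingertips are about 33 mm short of the stated nose: about TCP −26 closed and −39 open. I'll reopen, go about 32 mm deeper in steps while watching force, and grasp again.

```bash
sed -i 's/HT=18/HT=-14/' act.py; python3 - <<'E'
from act import *
p,R=map(np.array,E["lid"]["square"]);N=R[:,2]
r.release(); f0=r.sense()["force"]
for h in (2,-6,-14):
    r.move_l(p+h*N,velocity=60); print(h,(r.sense()["force"]-f0).round(1))
r.close_gripper(50); s=r.sense(); print("w",s["gripper_width"],s["grasp_force"],(s["force"]-f0).round(1),s["t"]); snap(r,"P2")
E
```

```text
2 [-0.2  1.1  0.2]
-6 [ 0.2  1.1 -0.5]
-14 [ 1.5  1.3 -0.4]
w 13.072026588490465 49.32781934738159 [-3.1  0.2  3.4] 10.9667
```

```bash
python3 - <<'E'
from act import *
s0=r.sense()
r.move_l(s0["tool_pos"]-8*s0["tcp_rot"][:,2],velocity=40); print(r.sense()["force"].round(1),r.sense()["gripper_width"])
lift("square"); snap(r,"P3"); hover("square",np.pi+E["dish"]["square"][2],120); f=snap(r,"P4")
def patch(n):
    im=cv2.imread(f"pics/{n}.png").astype(int);m=(im[:,:,0]>90)&(im[:,:,0]-im[:,:,2]>60)
    k,l,st,c=cv2.connectedComponentsWithStats(m.astype(np.uint8)); i=[j for j in range(1,k) if st[j,4]>150]; return [(c[j].round(1).tolist(),st[j].tolist()) for j in i]
for n in ("P2","P3","P4"): print(n,patch(n))
E
```

```text
[-0.2 -0.3 -1. ] 12.76760007741278
lift w 12.61669088709552 48.92862796783447 [-0.3 -0.3 -2.3] 12.8167
hover [ 544.1 -225.8  120.4] [ 0.8  0.3 -1.2] 13.24979751382303 14.0417
P2 [([325.5, 230.8], [299, 179, 55, 116, 5165]), ([254.4, 268.5], [238, 211, 33, 118, 3545])]
P3 [([93.7, 29.2], [82, 18, 25, 24, 423]), ([325.5, 230.7], [299, 179, 55, 115, 5150]), ([254.5, 270.3], [239, 214, 32, 116, 3443])]
P4 [([240.4, 118.4], [191, 117, 102, 3, 209]), ([325.5, 229.9], [300, 179, 55, 115, 5041]), ([254.4, 268.1], [239, 212, 32, 117, 3367]), ([378.9, 281.7], [369, 272, 19, 18, 222])]
```

The lid is held rigidly with no slip. I'll check lid against dish at hover with an overlay of the predicted corners.

```bash
python3 - <<'E'
from act import *
f=load("P4"); s=r.sense(); d=E["dish"]["square"]
im=cv2.resize(cv2.imread("pics/P4.png"),None,fx=1.5625,fy=1.5625,interpolation=cv2.INTER_CUBIC)
def dr(X,c):
    for u in proj(f,np.array(X))*1.5625: cv2.drawMarker(im,tuple(int(v) for v in u.round()),c,cv2.MARKER_CROSS,9,1)
q=[(-1,-1),(-1,1),(1,1),(1,-1)]
dr([[d[0]+50*a,d[1]+50*b,48] for a,b in q],(0,0,255))
Rt=s["tcp_rot"]; o=s["tool_pos"]+Rt@[0,0,-14.]   # lid origin: TCP = o -14 n ; n=-toolz
dr([o+Rt@np.array([52*a,52*b,-5.]) for a,b in q]+[o+Rt@np.array([e,0,-25.]) for e in (-29,29)],(0,255,255))
cv2.imwrite("pics/P4x.png",im)
E
```

```text
(no output)
```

View pics/P4x.png

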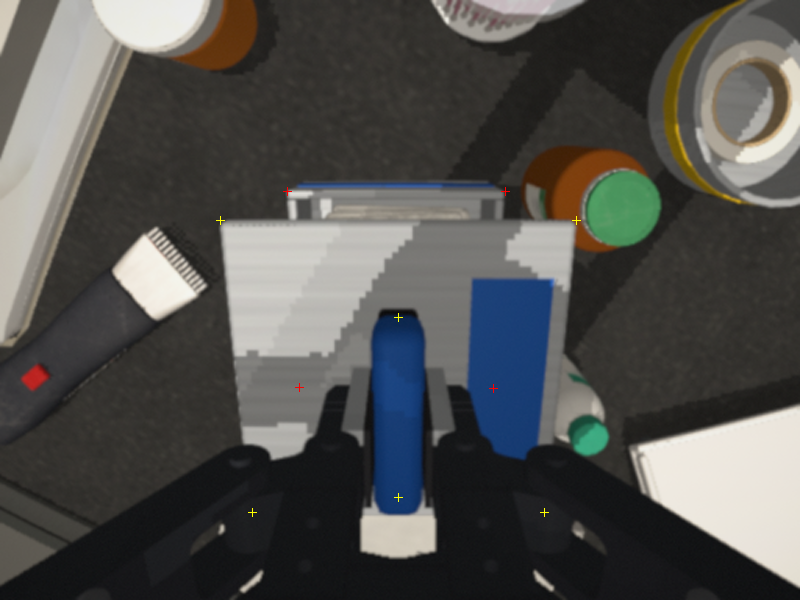

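The overlay agrees: the lid corners fall on (221,221) and (576,221), and the dish's rim corners on (287,191) and (505,191), within about 1 mm. Lowering with a force guard.

```bash
cat >> act.py <<'E'
def lower(n,zmin=31):
    d=E["dish"][n]; T=r.sense()["tcp_rot"]; yaw=np.arctan2(T[1,0],T[0,0]); T=down(yaw)
    r.move_l((d[0],d[1],48),T,velocity=100); r.dwell(.2); f0=r.sense()["force"]
    z=48
    while z>zmin:
        z-=1.0; r.move_l((d[0],d[1],z),T,velocity=25); s=r.sense(); df=s["force"]-f0
        if abs(df).max()>1.5: print(z,s["tool_pos"].round(1),df.round(1))
        if df[2]>5 or np.linalg.norm(df[:2])>8: break
    print("end",z,s["tool_pos"].round(1),df.round(1),s["moment"].round(2),s["t"])
def leave(n):
    r.release(); s=r.sense(); r.move_l(s["tool_pos"]+[0,0,110],velocity=200); print("left",s["force"].round(1),r.sense()["t"])
E
python3 -c "
from act import *
lower('square')"
```

```text
end 31.0 [ 544.2 -227.    31.2] [ 0.  -0.2  1.3] [-0.   -0.04 -0.02] 19.4083
```

```bash
python3 - <<'E'
from act import *
d=E["dish"]["square"];f0=r.sense()["force"]
for z in np.arange(30.3,22,-.7):
    r.move_l((d[0],d[1],z),velocity=25); s=r.sense();df=s["force"]-f0; print(z.round(1),s["tool_pos"].round(1),df.round(1),s["moment"].round(2))
    if df[2]>5 or np.linalg.norm(df[:2])>8: break
print(s["t"])
E
```

```text
30.3 [ 544.2 -227.    31.1] [-1.5  0.3  4.8] [0.26 0.4  0.02]
29.6 [ 544.2 -227.    31.1] [-3.8  0.8  9.1] [0.27 0.61 0.03]
19.9083
```

```bash
python3 - <<'E'
from act import *
d=E["dish"]["square"]; r.move_l((d[0],d[1],30.6),velocity=25); leave("square")
r.goto((620,-219,215),down(-3.0)); f=snap(r,"V1")
def comps(im,m,a=100):
    k,l,st,c=cv2.connectedComponentsWithStats(m.astype(np.uint8)); return [(c[j].round(1).tolist(),st[j].tolist()) for j in range(1,k) if st[j,4]>a]
im=cv2.imread("pics/V1.png").astype(int); print(comps(im,(im[:,:,0]>80)&(im[:,:,0]-im[:,:,2]>50)))
for nm,X in (("bar+-",[[d[0]+e,d[1],73] for e in (-29,29)]),("rim c",[[d[0]+a,d[1]+b,53] for a in(-52,52) for b in (-52,52)])): print(nm,proj(f,X).round(1).tolist())
# bar axis by minAreaRect
m=((im[:,:,0]>80)&(im[:,:,0]-im[:,:,2]>50)).astype(np.uint8)
for c in cv2.findContours(m,0,2)[0]:
    if cv2.contourArea(c)>100: print(cv2.minAreaRect(c))
pick("oblong"); s=r.sense();print(s["t"])
E
```

```text
left [ 0.4 -0.2  0.5] 21.5583
[([256.7, 84.8], [246, 52, 23, 67, 966]), ([291.8, 89.6], [274, 52, 37, 77, 1910])]
bar+- [[261.9, 51.7], [252.5, 118.1]]
rim c [[208.4, 19.5], [320.9, 36.9], [196.8, 132.3], [301.1, 147.0]]
((291.7702941894531, 90.37838745117188), (25.975038528442383, 75.78793334960938), 9.462322235107422)
((256.5500183105469, 85.14999389648438), (14.990662574768066, 66.60944366455078), 8.130102157592773)
at [ 0.23158716 -0.08787492  0.52505224] [ 0.4  0.5 -0.8]
w 12.844149437353854 48.99402379989624 [-3.1 -0.7  3.4] F along n 4.6051028691759015
25.1833
```

The square lid sits as predicted: the bar centre is at (256.7,84.8) against (257.2,84.9) expected. The oblong lid is gripped, so I'll carry it over.

```bash
cat >> act.py <<'E'
def seat(n,zmin=26):
    d=E["dish"][n]; T=r.sense()["tcp_rot"]; T=down(np.arctan2(T[1,0],T[0,0]))
    r.move_l((d[0],d[1],46),T,velocity=100); r.dwell(.2); f0=r.sense()["force"]
    for z in np.r_[np.arange(45,34,-1.),np.arange(33.5,zmin,-.7)]:
        r.move_l((d[0],d[1],z),T,velocity=25); s=r.sense(); df=s["force"]-f0
        if abs(df).max()>2 or z<32: print(round(z,1),s["tool_pos"].round(1),df.round(1),s["moment"].round(2))
        if df[2]>5 or np.linalg.norm(df[:2])>8: break
    print("end",s["t"])
E
python3 - <<'E'
from act import *
lift("oblong"); hover("oblong",np.pi+E["dish"]["oblong"][2],120); f=snap(r,"Q1"); 
im=cv2.imread("pics/Q1.png").astype(int)
m=((im[:,:,1]>60)&(im[:,:,1]-im[:,:,2]>40)).astype(np.uint8)
for c in cv2.findContours(m,0,2)[0]:
    if cv2.contourArea(c)>150: print(cv2.minAreaRect(c))
s=r.sense();Rt=s["tcp_rot"];o=s["tool_pos"]+Rt@[0,0,-14.]
print(proj(f,[o+Rt@np.array([e,0,-25.]) for e in (29,-29)]).round(1).tolist())
seat("oblong")
E
```

```text
lift w 13.431642466437022 48.76847863197327 [-0.5  0.2 -1.9] 26.725
hover [436.3 153.4 120.1] [ 0.2  0.4 -1.6] 12.73881912061202 28.0583
((279.5, 254.0), (150.0, 83.0), 90.0)
((471.00006103515625, 176.50001525878906), (57.27565002441406, 65.76092529296875), 45.0)
[[255.1, 202.7], [255.0, 318.0]]
31.4 [436.1 153.6  31.4] [-0.3 -0.4  0.9] [0.01 0.01 0.01]
30.7 [436.1 153.6  31.2] [-2.7 -0.9  7.2] [-0.07  0.4  -0.01]
end 33.2
```

```bash
python3 - <<'E'
from act import *
leave("oblong"); d=E["dish"]["oblong"]
r.goto((511,159,215),down(-3.0)); f=snap(r,"V2"); im=cv2.imread("pics/V2.png").astype(int)
m=((im[:,:,1]>60)&(im[:,:,1]-im[:,:,2]>40)).astype(np.uint8)
for c in cv2.findContours(m,0,2)[0]:
    if cv2.contourArea(c)>150: print(cv2.minAreaRect(c),cv2.boundingRect(c))
c,s=np.cos(d[2]),np.sin(d[2]); print(proj(f,[[d[0]+e*c,d[1]+e*s,73] for e in (-29,0,29)]).round(1).tolist())
pick("round"); lift("round"); hover("round",np.pi+.2545,120); seat("round")
E
```

```text
left [-0.2  0.3  0.5] 34.6
((398.25006103515625, 180.25001525878906), (44.5477294921875, 49.497474670410156), 45.0) (374, 157, 49, 47)
((270.7109069824219, 95.11864471435547), (40.20673370361328, 74.94097137451172), 33.17851257324219) (239, 59, 69, 78)
[[278.6, 60.2], [260.5, 88.7], [243.0, 116.3]]
at [0.19802571 0.06409333 0.53606543] [-0.2 -0.4 -0.4]
w 12.827912753267464 49.59726870059967 [-3.5 -0.8  4.6] F along n 5.785124805580267
lift w 12.924073699679269 48.713003396987915 [-0.3 -0.1 -0.2] 39.5667
hover [449.2 -41.5 120.1] [ 0.8 -0.8 -1. ] 12.647328214805155 40.9417
31.4 [449.3 -42.3  31.5] [0.3 1.3 0.7] [ 0.   -0.03 -0.  ]
30.7 [449.3 -42.3  31.5] [-2.9  0.3  6.6] [ 0.03  0.38 -0.02]
end 46.0333
```

```bash
python3 - <<'E'
from act import *
leave("round"); d=E["dish"]["round"]
r.goto((523,-35,230),down(-3.0)); f=snap(r,"V3"); im=cv2.imread("pics/V3.png").astype(int)
m=((im[:,:,2]>120)&(im[:,:,2]-im[:,:,0]>90)&(im[:,:,1]>90)).astype(np.uint8)
for c in cv2.findContours(m,0,2)[0]:
    if cv2.contourArea(c)>300: print(cv2.minEnclosingCircle(c),cv2.contourArea(c))
print("expected disc centre",proj(f,[[d[0],d[1],52]]).round(1), "bar",proj(f,[[d[0],d[1],73]]).round(1))
r.dwell(.5); print(r.sense()["t"]); r.finish_job()
E
```

```text
left [ 0.  -1.3 -0.1] 47.4333
((257.0824279785156, 87.3189926147461), 37.03376007080078) 4087.5
expected disc centre [[257.4  87.9]] bar [[257.7  88.1]]
48.5167
the job is handed in; nothing more can be done
```

All three lids are on their matching dishes and the job was handed in at about 48.5 s of the 72 s allowed: the guarded lowering stopped at 31.1–31.5 mm for each with under 10 N of measured force, the camera checks of the handles agreed with the expected positions, and the verdict was not shown.

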